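Isolate the bench outlet, kick out the tester's stand and steady it for the leads

TASK

I am about to plug the test leads in, so first switch the bench outlet off at its red isolator handle (a full quarter turn to the off stop). Then flip the kickstand on the back of the orange tester right out past its over-centre point to its stop, and lean the tester back, on its spot, until it stands with its weight on its heel and the stand's foot on the bench. Finish while holding it there: keep the gripper closed on the tester's dark head so that it cannot tip while I push the leads in, and leave the other things on the bench alone.

Things in the scene. Friction and masses are not known exactly. Their poses are not given: they have to be found in the camera images.
- tester: Orange hand-held tester with a dark head bumper, 45 deep (x) x 110 wide (y) x 170 high mm, 0.6 to 0.9 kg, loose, standing upright on its end, easily knocked over. Origin: centre of its underside. +x is its face (display, dial, sockets), roughly away from the robot; -x its back with the kickstand; z up. Leaned on the open stand it tilts back 0.42 rad about its rear lower edge.
- stand (a joint): Kickstand angle about its hinge along the tester's y. 0 = folded, foot down; 0.785 rad = fully out at its stop, foot swung away from the back (to -x). An over-centre spring shuts it below about 0.36 rad and opens it beyond (about 1 N at mid-leaf). Dark leaf, 30 mm wide (y), 8 thick, 10 mm clear of the back when folded: pinch its two edges from behind, gripper tilted 30 to 40 degrees.
- stand_hub (a point): Hinge axis of the kickstand, mid-width: 36.5 mm behind the tester's origin (14 mm behind its back face), 118 mm above its underside, between two dark lugs that reach to y = +-25 mm and 21 mm behind the back, 110 to 126 mm up. The leaf hangs from it.
- stand_foot (a point): Centre of the kickstand's rubber foot, a round bar of 8 mm radius and 30 mm length, 101 mm from the hinge axis; 17 mm above the bench when folded and 8 mm above it when the foot rests on the bench.
- tester_head (a point): Middle of the tester's dark head bumper, half way through its 45 mm depth, 150 mm above the underside, 20 mm below the top: the place to take hold of it, one finger on the face side and one on the back. Nothing sticks out of either side above 129 mm.
- tester_heel (a point): Middle of the tester's rear lower edge, where it touches the bench; 22.5 mm behind the origin.
- outlet: Grey switched outlet box screwed to the bench, 110 (x) x 150 (y) x 65 high mm, with coloured sockets on its +x side and a yellow plate on its lid. Origin: centre of its underside; z up.
- isolator (a joint): Red handle's angle about a vertical axis, growing anticlockwise from above. 0 = on (handle along the outlet's x, white line to the green mark at +x); 1.571 rad = off (handle along the outlet's y, line to the black mark at +y); stops at both. Starts at on. A spring snaps it to the nearer stop once past half way (about 0.12 N m to start it).
- isolator_grip (a point): On the handle's axis, 88 mm above the bench, mid-height of its grip bar: 52 mm long, 14 mm wide, from 75 to 100 mm above the bench, on a round red skirt 52 mm across.
- mug: White ceramic mug, 78 mm across, 85 mm high; a bystander. Origin: centre of its underside.
- bottle: Small white bottle with a yellow cap, 52 mm across, 150 mm high; a bystander. Origin: centre of its underside.
- logger: Grey pocket logger lying on its back, 125 x 66 x 28 mm; a bystander. Origin: centre of its underside.
Things that resemble listed ones, but are neither listed nor needed, are in the scene too. Of the things that look like the outlet, the larger one is meant. There is more than one size of the tester; the one meant has the size given above.

How it is judged (in metres and radians):
On the way, in this order (a step that is already met when the one before it is completed fails the run):
1. the isolator handle is at off (value of joint isolator above 1.45 rad), for 0.2 s.
2. with the outlet off, the kickstand is out against its stop (value of joint stand above 0.72 rad and value of joint isolator above 1.4 rad), for 0.2 s.
At the end, for the whole second after the job is handed in: Isolator past 1.45 rad, stand past 0.72 rad; the tester leans back 0.34 to 0.50 rad, at rest, heel (moved under 50 mm) and stand foot within 4 mm of the bench and bearing on it (0.5 N); the fingers grip it (over 4 N) with the grasp point within 45 mm of the head's middle (value of joint isolator above 1.45 rad and value of joint stand above 0.72 rad and angle between tester's own z axis and vertical between 0.34 and 0.5 rad and height (world z) of tester_heel below 0.004 m and height (world z) of stand_foot below 0.012 m and distance of tester_heel from where it was at the start of the episode below 0.05 m and contact force between tester and table above 0.5 N and contact force between the fingers and tester above 4 N and distance between the grasp point and tester_head below 0.045 m and linear speed of tester below 0.02 m/s); the arm keeps its last pose, push and grip.
It fails at once if the tester falls over (angle between tester's own z axis and vertical above 0.75 rad).
It fails at once if the mug is shifted or tipped (distance of mug from where it was at the start of the episode above 0.03 m or angle between mug's own z axis and vertical above 0.3 rad).
It fails at once if the bottle is shifted or tipped (distance of bottle from where it was at the start of the episode above 0.03 m or angle between bottle's own z axis and vertical above 0.3 rad).
It fails at once if the logger is shifted or tipped (distance of logger from where it was at the start of the episode above 0.03 m or angle between logger's own z axis and vertical above 0.3 rad).
It also fails if it takes over 64 s, if anything falls off the work surface, if the arm or the gripper's body presses on something with over 40 N, if the wrist force passes 120 N, or if a joint passes its speed limit or range.

ROBOT

A 6-joint arm with a two-finger parallel gripper is mounted at the origin on the work surface. World frame = base frame: x ahead of the robot, y to its left, z up, the work surface at z = 0. Lengths are in m, angles in degrees, forces in N, time in s.
With the tool pointing down it reaches from about 0.3 to 0.75 m from the base axis. Payload 8.5 kg.
Tool frame: the origin (TCP) lies on the centre line of the jaws, within the pads' length; the fingertips stand 14 mm ahead of it and the grasp point (between the pads) lies 5 mm behind it; z points along the fingers, x is the direction in which the jaws open and shut, and the axes are right-handed (so a half turn about z gives the same grasp; the last joint's range is limited). The gripper opens to 85 mm and grips with 20 to 120 N. Pads are 22 mm wide; open, the fingers measure 114 mm over their backs; the gripper's body (76 mm by 85 mm) begins 54 mm behind the grasp point. The pads swing forward as they close: fully open they stand 13 mm farther back than shut.
Start: joints at [-12.336, 21.807, 74.336, -0, 83.858, -12.336], TCP at [0.55, 0, 0.245] pointing down, gripper open.
Joint ranges: [-178.18, 178.18], [-50.72, 133.34], [12.68, 142.11], [-81.47, 261.47], [9.98, 163.14], [-165.26, 165.26]. Speed limits (degrees/s): [136.94, 136.94, 180, 180, 180, 180].

INTERFACE

Orientations are given as a 3x3 rotation matrix whose columns are the frame's x, y, z axes.
In Python, from rig import * gives the robot as it stands.
- The arm moves only by the shell command python3 -m crank 'ROWS' [FORCE]. ROWS is JSON, one flat list of numbers, 7 for each row, row after row: the turn, a rotation vector about the world's x, y, z in rad, then the shift along the world's x, y, z in m, then the opening in per cent of the stroke, from 0 (shut) to 100 (fully open). A call has 1 to 20 rows; each row shifts and turns the commanded pose from where the row before left it; what a row does not reach is not made up. A row lasts 1/10 s, in which the tool goes at most 50 mm and 8.59 degrees, less where a joint would pass 70% of its speed; a pose out of reach is approached as far as the arm can. A call is refused whole if a number of a shift passes 0.05 or a number of a turn 0.15, either way. A call with a gripper value outside its range is refused whole. The fingers move at their own pace and stop on an object; FORCE is the grip in N (left out, the last holds). Time passes only in rows, so rows that do not move let the fingers close. It gives the time, the measured TCP pose, the force and the opening at its end, in the units of the state.
- observe(): the state, without advancing time (a new reading comes with each control period).
- get_image(name): name is "scene" or "side" or "wrist"; returns a dict with "frame" (480x640x3 uint8, red, green, blue), "fov_y" (degrees; the focal length in pixels is half the picture's height over the tangent of half this angle, whatever the lens; pixels are square), "cx", "cy" (the principal point, pixels), "world_to_cam" (4x4, takes a point from world to camera coordinates). Camera axes: x right, y up, looking along -z (the intrinsics and any distortion apply to the point x, -y, -z); pixel columns grow to the right and rows downward; lengths in m; the calibration is good to about 2 mm. A picture is of the moment at which its call begins. There is no depth.
- close_job(): hands the job in, once; it reports no verdict.
The state is a dict: "time_s": time; "q": joint angles; "qvel": joint speeds; "joint_efforts": joint torques, N m; "position": TCP position; "tool_rot": TCP orientation; "ft_force": force on the tool from outside, world axes, zero at the start; "wrist_torque": the same for the moment, N m; "grip_width": finger opening in m.
Only numpy, scipy, OpenCV 4.12 (cv2) and the standard library are available. Lean on these libraries where they do the work, as an engineer would, in place of code of your own. Each camera call takes 0.05 s, during which the arm holds its last target. There are 200 camera calls.

## Working session

There is one attempt and no reset: what is moved stays moved. The work goes in short steps, Python scripts to look and compute and a shell command to move; the robot and the scene stay as the last step left them, time stands still between calls to the robot, and variables do not carry over. Pictures are saved under pics/ and viewed, about 8 in all and at most 12, crops included, and the job is handed in when it is done.

```bash
mkdir -p pics; ls
cat > h.py <<'E'
from rig import *
import numpy as np, cv2, json
def snap(n,f):
    im=get_image(n); cv2.imwrite('pics/'+f+'.png',cv2.cvtColor(im['frame'],cv2.COLOR_RGB2BGR))
    np.savez('pics/'+f+'.npz',**im); return im
def ld(f): return dict(np.load('pics/'+f+'.npz',allow_pickle=True))
def foc(im): return 240/np.tan(np.radians(float(im['fov_y']))/2)
def proj(im,P):
    P=np.atleast_2d(P); W=im['world_to_cam']; c=P@W[:3,:3].T+W[:3,3]; f=foc(im)
    return np.c_[im['cx']+f*c[:,0]/-c[:,2], im['cy']+f*-c[:,1]/-c[:,2]]
def ray(im,u,v):
    W=im['world_to_cam'];f=foc(im);d=np.array([(u-im['cx'])/f,-(v-im['cy'])/f,-1.])
    R=W[:3,:3]; return -R.T@W[:3,3], R.T@d
def at_z(im,u,v,z):
    o,d=ray(im,u,v); return o+d*(z-o[2])/d[2]
E
python3 - <<'E'
from h import *
a=snap('scene','s0');b=snap('side','d0')
for i in(a,b): print({k:(v if k!='frame' else 0) for k,v in i.items()})
print(observe())
E
```

```text
pics
{'frame': 0, 'fov_y': 43.027274525736416, 'cx': 321.5850187420904, 'cy': 236.90316653044147, 'world_to_cam': array([[ 0.89482333,  0.44640665, -0.00350919, -0.51829407],
       [-0.36833106,  0.74271645,  0.55919988,  0.15440998],
       [ 0.25223687, -0.49909255,  0.82902544, -1.7295442 ],
       [ 0.        ,  0.        ,  0.        ,  1.        ]])}
{'frame': 0, 'fov_y': 44.739858298257815, 'cx': 320.3573272588083, 'cy': 245.5691588963395, 'world_to_cam': array([[-0.99052124, -0.13617503,  0.01800113,  0.55694793],
       [ 0.11479407, -0.74869044,  0.65290501, -0.14139789],
       [-0.07543209,  0.6487827 ,  0.75722586, -1.39346378],
       [ 0.        ,  0.        ,  0.        ,  1.        ]])}
{'time_s': 0.1, 'q': array([-1.23358425e+01,  2.18385537e+01,  7.43776140e+01,  2.17123265e-04,
        8.38586071e+01, -1.23371614e+01]), 'qvel': array([ 0.02604571, -0.14176938, -0.0439901 , -0.03577541,  0.03810054,
       -0.04807181]), 'joint_efforts': array([ 3.76895419e-03, -4.49219084e+01, -2.31655884e+01, -2.33104493e-04,
        3.63802450e-03,  7.57992581e-06]), 'position': array([5.49767432e-01, 4.88768215e-05, 2.44776628e-01]), 'tool_rot': array([[ 9.99999188e-01,  2.24308938e-05, -1.27413058e-03],
       [ 2.27908498e-05, -9.99999960e-01,  2.82497271e-04],
       [-1.27412420e-03, -2.82526080e-04, -9.99999148e-01]]), 'ft_force': array([-0.49249996,  0.35196581,  1.01326993]), 'wrist_torque': array([-0.0253723 , -0.03606723,  0.01117912]), 'grip_width': 0.08565633264940552}
```

View pics/s0.png

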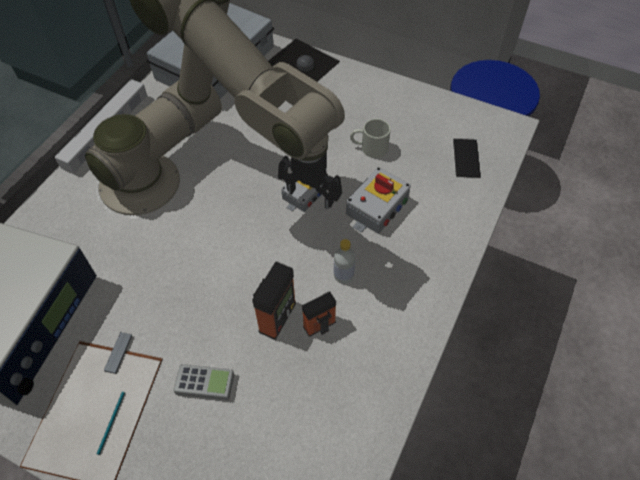

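View pics/d0.png

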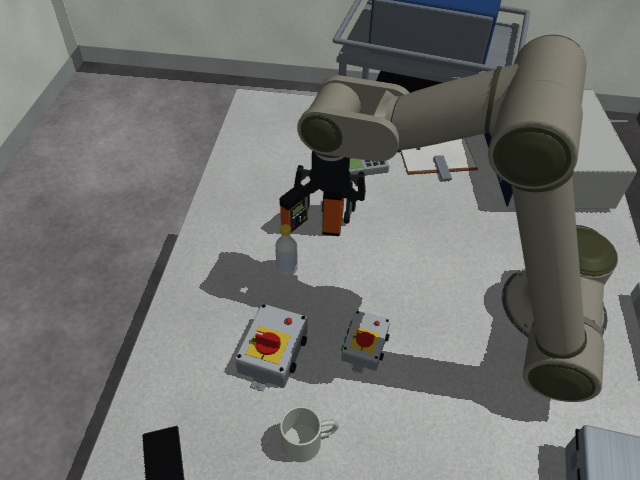

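Look-alikes: the large outlet is at scene (380,198) and the small one at (300,190). The large tester is at scene (275,300) and the small one at (320,314). I'm choosing the large one of each and checking them in one close crop.

Run:
```python
from h import *
a=cv2.imread('pics/s0.png');b=cv2.imread('pics/d0.png')
def c(i,x,y,w,h,s): return cv2.resize(i[y:y+h,x:x+w],(w*s,h*s),interpolation=cv2.INTER_CUBIC)
# 4 crops 100x75 x4
o=np.vstack([np.hstack([c(a,330,160,100,75,4),c(a,240,255,100,75+0,4)]),np.hstack([c(b,225,300,100,75,4),c(b,265,165,100,75,4)])])
o=np.vstack([o]); print(o.shape); cv2.imwrite('pics/c1.png',o)
```

```text
(600, 800, 3)
```

View pics/c1.png

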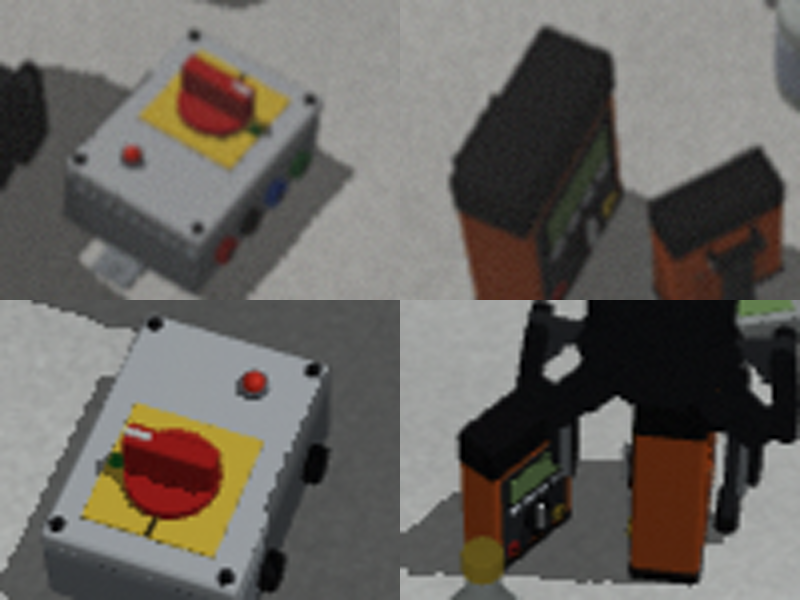

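Run:
```python
from h import *
a=ld('s0');b=ld('d0')
def q(im,l,z):
    P=np.array([at_z(im,u,v,z) for u,v in l]);print(P.round(4)[:,:2].tolist(),'c',P.mean(0).round(4));return P
q(a,[(378.75,168.75),(407.5,184.5),(379.25,217),(350,200)],.065)
q(b,[(263.75,305.75),(303.25,317.25),(281.75,369.25),(239.25,355.75)],.065)
print('bar top',at_z(a,330+215/4,160+80/4,.1),at_z(b,225+172/4,300+155/4,.1))
T=q(a,[(276.25,262),(293,269.5),(272.5,313.75),(253,300.5)],.17)
d=T-np.roll(T,1,0);print(np.linalg.norm(d,axis=1),np.degrees(np.arctan2(d[:,1],d[:,0])))
# others
for n,u,v in(('mug',375,153),('bottle',345,278),('small',320,330),('logger',205,381)): print(n,at_z(a,u,v,0.0).round(3))
```

```text
[[0.6071, 0.296], [0.6985, 0.2795], [0.6734, 0.1466], [0.582, 0.1632]] c [0.6403 0.2213 0.065 ]
[[0.6701, 0.1495], [0.5785, 0.1666], [0.6023, 0.2989], [0.6954, 0.2809]] c [0.6366 0.224  0.065 ]
bar top [0.64386175 0.23782193 0.1       ] [0.63829497 0.25273184 0.1       ]
[[0.5378, -0.1458], [0.5811, -0.1464], [0.5936, -0.2637], [0.54, -0.2545]] c [ 0.5631 -0.2026  0.17  ]
[0.10871868 0.04332492 0.11792537 0.05441442] [ 91.17306857  -0.79108897 -83.89421974 170.31021658]
mug [0.555 0.399 0.   ]
bottle [ 0.657 -0.023  0.   ]
small [ 0.665 -0.181  0.   ]
logger [ 0.486 -0.413  0.   ]
```

```bash
python3 -m crank '[0,0,-0.145,0.0075,0.02,-0.002,100, 0,0,-0.145,0.0075,0.02,-0.002,100, 0,0,-0.145,0.0075,0.02,-0.002,100, 0,0,-0.145,0.0075,0.02,-0.002,100, 0,0,-0.145,0.0075,0.02,-0.002,100, 0,0,-0.145,0.0075,0.02,-0.002,100, 0,0,-0.145,0.0075,0.02,-0.002,100, 0,0,-0.145,0.0075,0.02,-0.002,100, 0,0,-0.145,0.0075,0.02,-0.002,100, 0,0,-0.145,0.0075,0.02,-0.002,100, 0,0,-0.145,0.0075,0.02,-0.002,100, 0,0,-0.145,0.0075,0.02,-0.002,100, 0,0,0,0,0,0,100, 0,0,0,0,0,0,100]' 40
python3 - <<'E'
from h import *
w=snap('wrist','w1'); snap('side','d1'); snap('scene','s1'); o=observe(); print(o['q'].round(1),o['position'],o['tool_rot'].round(3)); print(w['fov_y'],w['cx'],w['cy'],w['world_to_cam'])
E
```

```text
time_s: 1.5
position: [0.6398, 0.2399, 0.2207]
tool_rot: [[-0.165, -0.986, -0.001], [-0.986, 0.165, -0.0], [0.001, 0.001, -1.0]]
ft_force: [-0.2, -0.4, 0.4]
grip_width: 0.0855
[ 10.6  36.6  52.3  -0.   91.1 110.2] [0.63988495 0.23917809 0.22151381] [[-0.168 -0.986 -0.   ]
 [-0.986  0.168 -0.   ]
 [ 0.     0.    -1.   ]]
63.45423556743419 317.92279094166975 237.1342352119755 [[-1.65829512e-01 -9.86154431e-01  1.05870754e-04  3.42387023e-01]
 [ 9.32763524e-01 -1.56886261e-01 -3.24559562e-01 -5.24288018e-01]
 [ 3.20082460e-01 -5.37228015e-02  9.45865254e-01 -5.49129020e-01]
 [ 0.00000000e+00  0.00000000e+00  0.00000000e+00  1.00000000e+00]]
```

View pics/w1.png

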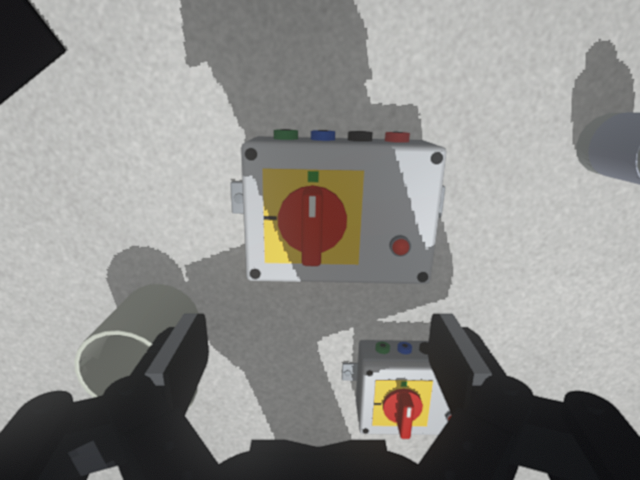

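Run:
```python
from h import *
w=ld('w1')
print('skirt',at_z(w,312.5,219,.073)[:2],'boxscrews',np.mean([at_z(w,u,v,.065) for u,v in((251,154),(437,158),(422,277),(255,274))],0)[:2])
print('bar',at_z(w,312,193,.1)[:2],at_z(w,311.5,246,.1)[:2], 'plate',np.mean([at_z(w,u,v,.066) for u,v in((264,169),(363,170),(361,264),(268,264))],0)[:2])
P=np.array([at_z(w,u,v,.065) for u,v in((251,154),(437,158),(422,277),(255,274))]);d=P[0]-P[1];print(P,np.degrees(np.arctan2(d[1],d[0])))
d=P[0]-P[3];print(np.degrees(np.arctan2(d[1],d[0])))
for c in [(.64,.24),(.64,.245),(.642,.243)]:
  for z in(.1,): print(c,proj(w,[[c[0]+.0256*k,c[1]-.0046*k,z] for k in(-1,1)]).round(0).tolist())
```

```text
skirt [0.64277768 0.24318522] boxscrews [0.63698109 0.22207484]
bar [0.66795002 0.23880716] [0.63165597 0.24544238] plate [0.64083007 0.24243573]
[[0.69590644 0.27911056 0.065     ]
 [0.67080645 0.14704276 0.065     ]
 [0.57820741 0.16529339 0.065     ]
 [0.60300406 0.29685266 0.065     ]] 79.2390550845185
-10.811917751734253
(0.64, 0.24) [[317.0, 269.0], [318.0, 196.0]]
(0.64, 0.245) [[310.0, 270.0], [310.0, 197.0]]
(0.642, 0.243) [[312.0, 267.0], [313.0, 193.0]]
```

```bash
python3 -m crank '[0,0,0,0.001,0.004,-0.03,60, 0,0,0,0,0,-0.03,60, 0,0,0,0,0,-0.03,60, 0,0,0,0,0,-0.03,60, 0,0,0,0,0,-0.006,60, 0,0,0,0,0,0,0, 0,0,0,0,0,0,0, 0,0,0,0,0,0,0, 0,0,0,0,0,0,0, 0,0,0,0,0,0,0, 0,0,0,0,0,0,0]' 40 && python3 -m crank '[0,0,0.145,0,0,0,0, 0,0,0.145,0,0,0,0, 0,0,0.145,0,0,0,0, 0,0,0.145,0,0,0,0, 0,0,0.145,0,0,0,0, 0,0,0.145,0,0,0,0, 0,0,0.145,0,0,0,0, 0,0,0.145,0,0,0,0, 0,0,0.145,0,0,0,0, 0,0,0.145,0,0,0,0, 0,0,0.145,0,0,0,0, 0,0,0,0,0,0,0, 0,0,0,0,0,0,0]'
```

```text
time_s: 2.75
position: [0.6418, 0.2441, 0.0976]
tool_rot: [[-0.168, -0.986, 0.004], [-0.986, 0.168, 0.001], [-0.001, -0.004, -1.0]]
ft_force: [-0.6, -0.2, 7.3]
grip_width: 0.0132
time_s: 4.05
position: [0.6421, 0.2436, 0.0976]
tool_rot: [[0.989, -0.146, 0.004], [-0.146, -0.989, 0.0], [0.004, -0.001, -1.0]]
ft_force: [0.8, -1.4, 5.3]
grip_width: 0.0131
```

```bash
python3 -m crank '[0,0,0,0,0,0,60, 0,0,0,0,0,0,60, 0,0,0,0,0,0,60, 0,0,0,0,0,0.04,60, 0,0,0,0,0,0.05,60, 0,0,0,0,0,0.05,60, 0,0,0,0,0,0.01,60, 0,0,0,0,0,0,60]' 40 && python3 -m crank '[0,0,0.143,-0.0135,-0.037,0,60, 0,0,0.143,-0.0135,-0.037,0,60, 0,0,0.143,-0.0135,-0.037,0,60, 0,0,0.143,-0.0135,-0.037,0,60, 0,0,0.143,-0.0135,-0.037,0,60, 0,0,0.143,-0.0135,-0.037,0,60, 0,0,0.143,-0.0135,-0.037,0,60, 0,0,0.143,-0.0135,-0.037,0,60, 0,0,0.143,-0.0135,-0.037,0,60, 0,0,0.143,-0.0135,-0.037,0,60, 0,0,0.143,-0.0135,-0.037,0,60, 0,0,0.143,-0.0135,-0.037,0,60, 0,0,0,0,0,0,60, 0,0,0,0,0,0,60]'
python3 - <<'E'
from h import *
w=snap('wrist','w2'); a=snap('side','d2'); b=snap('scene','s2'); o=observe(); print(o['q'].round(1),o['position'],o['tool_rot'].round(3))
I=lambda f:cv2.imread('pics/'+f+'.png')
def c(i,x,y,w,h,s): return cv2.resize(i[y:y+h,x:x+w],(int(w*s),int(h*s)),interpolation=cv2.INTER_CUBIC)
L=np.hstack([c(I('w2'),0,0,640,480,1),np.vstack([c(I('d2'),225,290,80,100,2),c(I('s2'),340,155,80,100,2),np.zeros((80,160,3),np.uint8)])])
cv2.imwrite('pics/c2.png',L)
E
```

```text
time_s: 4.85
position: [0.6413, 0.2442, 0.2473]
tool_rot: [[0.99, -0.144, 0.004], [-0.144, -0.99, 0.001], [0.004, -0.001, -1.0]]
ft_force: [1.0, -0.1, -0.4]
grip_width: 0.0509
time_s: 6.25
position: [0.4783, -0.2, 0.2435]
tool_rot: [[0.003, 1.0, -0.003], [1.0, -0.003, 0.002], [0.002, -0.003, -1.0]]
ft_force: [-0.3, 0.5, 0.1]
grip_width: 0.0511
[ -35.6   18.7   79.2    0.    82.1 -125.7] [ 0.4790993  -0.19881758  0.24456873] [[-0.     1.    -0.001]
 [ 1.     0.     0.001]
 [ 0.001 -0.001 -1.   ]]
```

View pics/c2.png

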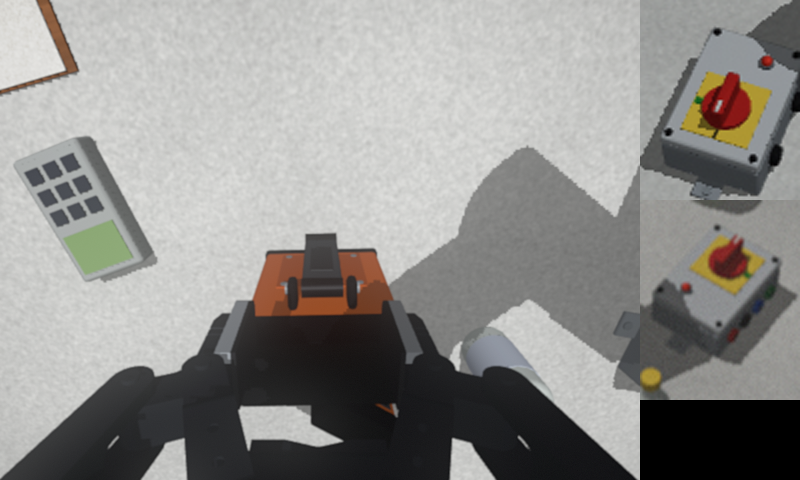

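Run:
```python
from h import *
from scipy.optimize import least_squares
w=ld('w2');a=ld('s0')
print('bottom',at_z(w,266,251,0)[:2],at_z(w,377,250,0)[:2],'hub',at_z(w,322,291,.126)[:2],'foot',at_z(w,321,237,.017)[:2])
def m(p,L):
    c,s=np.cos(p[2]),np.sin(p[2]);L=np.array(L);return np.c_[p[0]+c*L[:,0]-s*L[:,1],p[1]+s*L[:,0]+c*L[:,1],L[:,2]]
LA=[(-.0225,.055,.17),(.0225,.055,.17),(.0225,-.055,.17),(-.0225,-.055,.17)];UA=np.array([(276.25,262),(293,269.5),(272.5,313.75),(253,300.5)])
LW=[(-.0225,-.055,0),(-.0225,.055,0),(-.0365,0,.126)];UW=np.array([(266,251),(377,250),(322,291)])
f=lambda p:np.r_[(proj(w,m(p,LW))-UW).ravel(),(proj(a,m(p,LA))-UA).ravel()]
r=least_squares(f,[.563,-.2,0]);print(r.x,r.fun.round(1))
fw=lambda p:(proj(w,m(p,LW))-UW).ravel()
r=least_squares(fw,[.563,-.2,0]);print(r.x,r.fun.round(1))
p=r.x
for n,L in dict(foot=(-.0365,0,.017),lugs=(-.0365,.025,.118),lug2=(-.0365,-.025,.118),tb=(-.0225,.055,.17),tb2=(-.0225,-.055,.17),tf=(.0225,.055,.17)).items(): print(n,m(p,[L]).round(3),proj(w,m(p,[L])).round(0))
```

```text
bottom [ 0.53538075 -0.25299837] [ 0.53482553 -0.13930407] hub [ 0.51808851 -0.19727013] foot [ 0.5147801 -0.1968218]
[ 0.55726738 -0.19729166  0.0084438 ] [ 0.5 -0.1 -3.1 -0.5 -0.5  3.4 -0.6 -1.7  0.2 -1.8 -2.8 -6.8 -1.4 -1.6]
[ 0.55606586 -0.19649367  0.0079364 ] [ 1.2 -1.3 -2.2 -1.5  0.7  1.9]
foot [[ 0.52  -0.197  0.017]] [[321. 242.]]
lugs [[ 0.519 -0.172  0.118]] [[357. 287.]]
lug2 [[ 0.52  -0.222  0.118]] [[288. 288.]]
tb [[ 0.533 -0.142  0.17 ]] [[414. 346.]]
tb2 [[ 0.534 -0.252  0.17 ]] [[233. 348.]]
tf [[ 0.578 -0.141  0.17 ]] [[410. 405.]]
```

```bash
python3 -m crank '[0,-0.14,0,-0.006,0.0005,-0.02,60, 0,-0.14,0,-0.006,0.0005,-0.02,60, 0,-0.14,0,-0.006,0,-0.02,60, 0,-0.14,0,-0.006,0,-0.02,60, 0,-0.14,0,-0.006,0,-0.02,60, 0,0,0,0.008,0,-0.017,60, 0,0,0,0.008,0,-0.017,60, 0,0,0,0,0,0,60, 0,0,0,0,0,0,60]' 20
python3 - <<'E'
from h import *
w=snap('wrist','w3'); o=observe(); print(o['q'].round(1),o['position'],o['tool_rot'].round(3))
for x in (.517,.5195,.522): print(x,proj(w,[[x,-.197,.118],[x,-.197,.017],[x-.007,-.172,.118],[x-.007,-.222,.118],[x-.004,-.182,.04],[x-.004,-.212,.04]]).round(0).tolist())
print(proj(w,[[.5345,-.142,0],[.5345,-.252,0],[.5345,-.142,.17],[.5345,-.252,.17]]).round(0).tolist())
E
```

```text
time_s: 7.3
position: [0.4944, -0.1831, 0.1501]
tool_rot: [[0.022, 0.822, 0.569], [1.0, -0.022, -0.007], [0.007, 0.569, -0.822]]
ft_force: [0.0, 0.4, -0.3]
grip_width: 0.051
[ -44.2   17.5  109.1   43.5   34.6 -165.2] [ 0.49428345 -0.18347072  0.15042002] [[ 0.023  0.821  0.57 ]
 [ 1.    -0.022 -0.008]
 [ 0.006  0.57  -0.822]]
0.517 [[290.0, 290.0], [296.0, 149.0], [343.0, 282.0], [236.0, 284.0], [320.0, 170.0], [269.0, 171.0]]
0.5195 [[291.0, 293.0], [296.0, 152.0], [343.0, 285.0], [237.0, 287.0], [320.0, 173.0], [270.0, 174.0]]
0.522 [[291.0, 295.0], [297.0, 155.0], [343.0, 287.0], [238.0, 289.0], [320.0, 176.0], [270.0, 177.0]]
[[377.0, 151.0], [220.0, 154.0], [416.0, 413.0], [164.0, 417.0]]
```

View pics/w3.png

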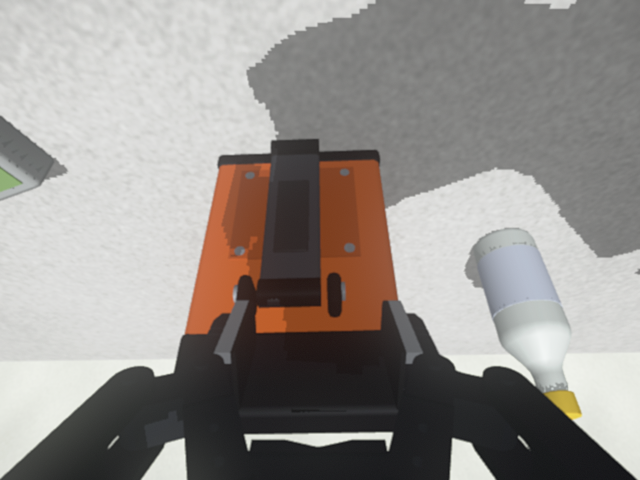

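The wrist image shows the leaf at column 296, from row 150 to row 293. That matches my fitted pose to about 3 px. Joint 6 is at its limit, so I'll back off and use the half-turned grasp.

```bash
python3 -m crank '[0,0,0,-0.03,0,0.03,60, 0,0,0,-0.03,0,0.03,60, 0.083,0,-0.119,0,0,0,60, 0.083,0,-0.119,0,0,0,60, 0.083,0,-0.119,0,0,0,60, 0.083,0,-0.119,0,0,0,60, 0.083,0,-0.119,0,0,0,60, 0.083,0,-0.119,0,0,0,60, 0.083,0,-0.119,0,0,0,60, 0.083,0,-0.119,0,0,0,60, 0.083,0,-0.119,0,0,0,60, 0.083,0,-0.119,0,0,0,60, 0.083,0,-0.119,0,0,0,60, 0.083,0,-0.119,0,0,0,60, 0.083,0,-0.119,0,0,0,60, 0.083,0,-0.119,0,0,0,60, 0.083,0,-0.119,0,0,0,60, 0.083,0,-0.119,0,0,0,60, 0.083,0,-0.119,0,0,0,60, 0.083,0,-0.119,0,0,0,60]' 20
python3 -c "
from h import *
o=observe(); print(o['q'].round(1))"
```

```text
time_s: 9.35
position: [0.434, -0.1839, 0.2107]
tool_rot: [[0.399, -0.718, 0.571], [-0.877, -0.481, 0.008], [0.269, -0.504, -0.821]]
ft_force: [-0.1, 0.2, 0.3]
grip_width: 0.0514
[-51.9   6.9 110.5  38.6  46.8 -13.9]
```

```bash
cat >> h.py <<'E'
from scipy.spatial.transform import Rotation as Ro
def rem(tilt,pos,yaw=-90):
    o=observe(); t=np.radians(tilt); z=np.array([np.sin(t),0,-np.cos(t)]); x=np.array([0,-1.,0]) if yaw==-90 else np.array([np.cos(t),0,np.sin(t)])
    R=np.c_[x,np.cross(z,x),z]; print('q',o['q'].round(1),'rot',Ro.from_matrix(R@o['tool_rot'].T).as_rotvec().round(3),'shift',(np.array(pos)-o['position']).round(4))
E
python3 -c "
from h import *
rem(38,[.465,-.197,.115])"
```

```text
q [-51.9   6.9 110.5  38.6  46.8 -13.9] rot [ 0.291 -0.052 -0.408] shift [ 0.031  -0.0131 -0.0957]
```

```bash
python3 -m crank '[0.073,-0.013,-0.102,0,-0.003,0,60, 0.073,-0.013,-0.102,0,-0.003,0,60, 0.073,-0.013,-0.102,0,-0.003,0,60, 0.073,-0.013,-0.102,0,-0.004,0,60, 0,0,0,0.008,0,-0.024,60, 0,0,0,0.008,0,-0.024,60, 0,0,0,0.008,0,-0.024,60, 0,0,0,0.007,0,-0.024,60, 0,0,0,0,0,0,60, 0,0,0,0,0,0,60]' 20
python3 - <<'E'
from h import *
snap('side','d3');snap('scene','s3');snap('wrist','w4')
rem(38,[.517,-.197,.049])
I=lambda f:cv2.imread('pics/'+f+'.png')
def c(i,x,y,w,h,s): return cv2.resize(i[y:y+h,x:x+w],(int(w*s),int(h*s)),interpolation=cv2.INTER_CUBIC)
L=np.hstack([np.vstack([c(I('d3'),260,100,160,120,2.5),c(I('s3'),190,210,160,120,2.5)]),np.vstack([c(I('w4'),0,0,640,480,.625),np.zeros((300,400,3),np.uint8)])])
cv2.imwrite('pics/c3.png',L)
E
```

```text
time_s: 10.35
position: [0.4652, -0.197, 0.1148]
tool_rot: [[0.006, -0.788, 0.616], [-1.0, -0.006, 0.002], [0.002, -0.616, -0.788]]
ft_force: [0.5, -1.0, -0.0]
grip_width: 0.0515
q [-50.5  20.5 116.3  62.   32.6 -11.8] rot [ 0.004  0.001 -0.005] shift [ 0.0516  0.0004 -0.0665]
```

View pics/c3.png

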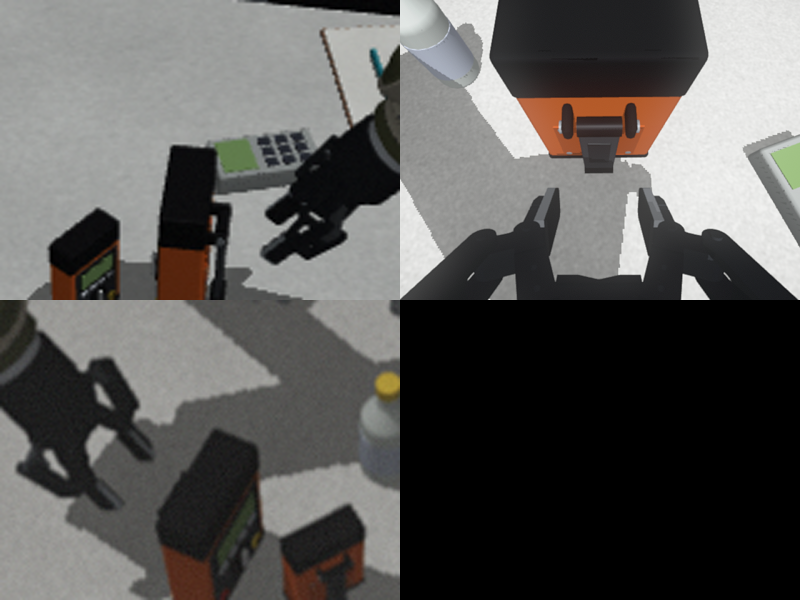

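```bash
python3 -m crank '[0,0,0,0.013,0,-0.0165,60, 0,0,0,0.013,0,-0.0165,60, 0,0,0,0.013,0,-0.0165,60, 0,0,0,0.008,0,-0.010,60, 0,0,0,0.005,0,-0.0065,60, 0,0,0,0,0,0,60]' 20
python3 - <<'E'
from h import *
w=snap('wrist','w5'); rem(38,[.517,-.197,.049])
print(proj(w,[[.5195,-.197,.118],[.5345,-.142,.17],[.5345,-.252,.17],[.5195,-.197,.017]]).round(0).tolist())
snap('side','d5')
I=lambda f:cv2.imread('pics/'+f+'.png')
d=I('d5')[130:250,280:420]
L=np.hstack([I('w5')[:, 120:520], cv2.resize(d,(400,343),interpolation=cv2.INTER_CUBIC)[:343].copy() if 0 else np.vstack([cv2.resize(d,(400,343)),np.zeros((137,400,3),np.uint8)])])
cv2.imwrite('pics/c4.png',L)
E
```

```text
time_s: 11.1
position: [0.5176, -0.1971, 0.0483]
tool_rot: [[0.006, -0.788, 0.616], [-1.0, -0.006, 0.002], [0.002, -0.616, -0.788]]
ft_force: [-0.0, 0.6, 0.7]
grip_width: 0.0515
q [-44.6  31.8 113.1  77.6  26.4 -24.5] rot [ 0.002  0.    -0.006] shift [-0.0003  0.0001  0.0004]
[[317.0, 293.0], [-226.0, 45.0], [861.0, 51.0], [317.0, 335.0]]
```

View pics/c4.png

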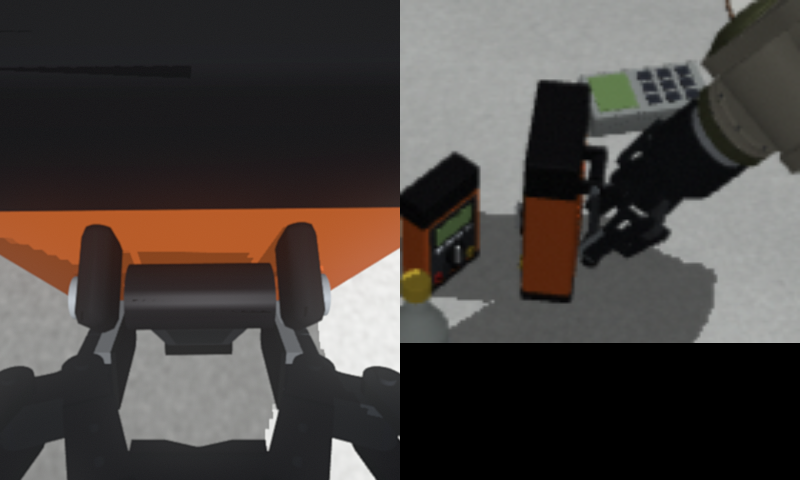

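```bash
python3 -m crank '[0,0,0,0,0,0,30, 0,0,0,0,0,0,30, 0,0,0,0,0,0,0, 0,0,0,0,0,0,0, 0,0,0,0,0,0,0, 0,0,0,0,0,0,0, 0,0,0,0,0,0,0]' 20
```

```text
time_s: 11.9
position: [0.5172, -0.1972, 0.0488]
tool_rot: [[0.005, -0.788, 0.616], [-1.0, -0.006, 0.001], [0.003, -0.616, -0.788]]
ft_force: [-4.4, -0.3, 6.6]
grip_width: 0.0293
```

```bash
python3 -m crank '[0,0.05,0,-0.0035,0,0.0002,0, 0,0.05,0,-0.0034,0,0.0004,0, 0,0.05,0,-0.0034,0,0.0005,0, 0,0.05,0,-0.0034,0,0.0007,0, 0,0.05,0,-0.0033,0,0.0009,0, 0,0.05,0,-0.0033,0,0.0011,0, 0,0.05,0,-0.0033,0,0.0012,0, 0,0.05,0,-0.0032,0,0.0014,0, 0,0.05,0,-0.0031,0,0.0015,0, 0,0.05,0,-0.003,0,0.0017,0, 0,0,0,0,0,0,0]' 20
python3 - <<'E'
from h import *
w=snap('wrist','w6'); snap('side','d6');snap('scene','s6'); print(observe()['q'].round(1))
I=lambda f:cv2.imread('pics/'+f+'.png')
def c(i,x,y,w,h,s): return cv2.resize(i[y:y+h,x:x+w],(int(w*s),int(h*s)),interpolation=cv2.INTER_CUBIC)
L=np.hstack([np.vstack([c(I('d6'),260,120,160,120,2.5),c(I('s6'),190,230,160,120,2.5)]),np.vstack([c(I('w6'),0,0,640,480,.625),np.zeros((300,400,3),np.uint8)])])
cv2.imwrite('pics/c5.png',L)
E
```

```text
time_s: 13.0
position: [0.4847, -0.1973, 0.0583]
tool_rot: [[0.007, -0.987, 0.163], [-1.0, -0.007, 0.001], [0.0, -0.163, -0.987]]
ft_force: [-1.4, -1.0, 3.1]
grip_width: 0.0294
[-37.9  29.3  99.4   8.4  44.1  46. ]
```

View pics/c5.png

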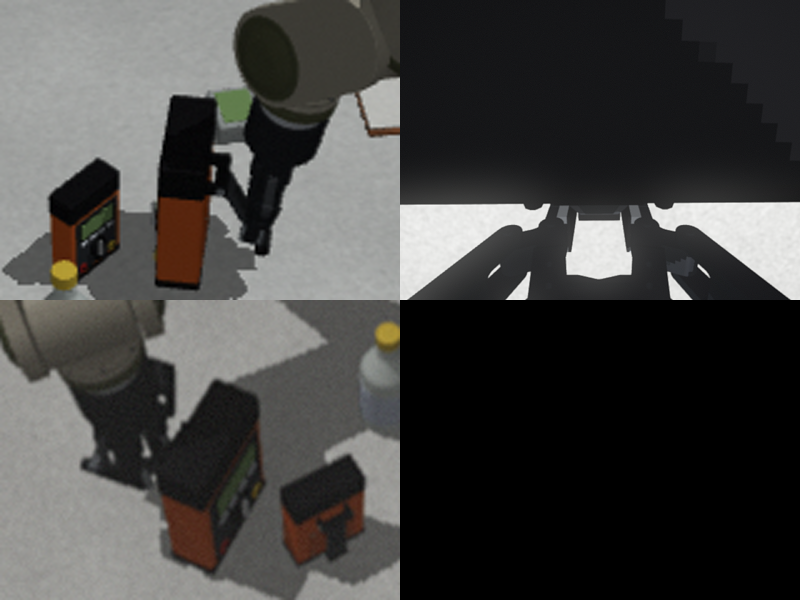

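```bash
python3 -m crank '[0,0.05,0,-0.003,0,0.0018,0, 0,0.05,0,-0.0029,0,0.0019,0, 0,0.05,0,-0.0028,0,0.002,0, 0,0,0,0,0,0,0, 0,0,0,0,0,0,60, 0,0,0,0,0,0,60, 0,0,0,0,0,0,60, 0,0,0,0,0,0,60, 0,0,0,0,0,0,60]' 20 && python3 -m crank '[0,0,0,-0.01,0,0,60, 0,0,0,-0.02,0,0,60, 0,0,0,-0.02,0,0.0,60, 0,0,0,-0.01,0,0.02,60, 0,0,0,0,0,0.05,60, 0,0,0,0,0,0.05,60, 0,0,0,0,0,0.05,60, 0,0,0,0,0,0.02,60, 0,0,0,0,0,0,60]'
python3 - <<'E'
from h import *
w=snap('wrist','w7'); snap('side','d7');snap('scene','s7'); print(observe()['q'].round(1))
I=lambda f:cv2.imread('pics/'+f+'.png')
def c(i,x,y,w,h,s): return cv2.resize(i[y:y+h,x:x+w],(int(w*s),int(h*s)),interpolation=cv2.INTER_CUBIC)
L=np.hstack([np.vstack([c(I('d7'),270,130,120,90,20/6),c(I('s7'),220,235,120,90,20/6)]),np.vstack([c(I('w7'),0,0,640,480,.625),np.zeros((300,400,3),np.uint8)])])
cv2.imwrite('pics/c6.png',L)
E
```

```text
time_s: 14.05
position: [0.4756, -0.197, 0.0632]
tool_rot: [[0.006, -1.0, 0.013], [-1.0, -0.006, 0.002], [-0.002, -0.013, -1.0]]
ft_force: [-0.9, -0.3, 0.6]
grip_width: 0.0511
time_s: 14.95
position: [0.4158, -0.1975, 0.2561]
tool_rot: [[0.006, -1.0, 0.018], [-1.0, -0.006, -0.002], [0.002, -0.018, -1.0]]
ft_force: [-0.6, 0.3, -1.2]
grip_width: 0.0512
[-40.5  12.1  87.4   0.6  80.1  49.1]
```

View pics/c6.png

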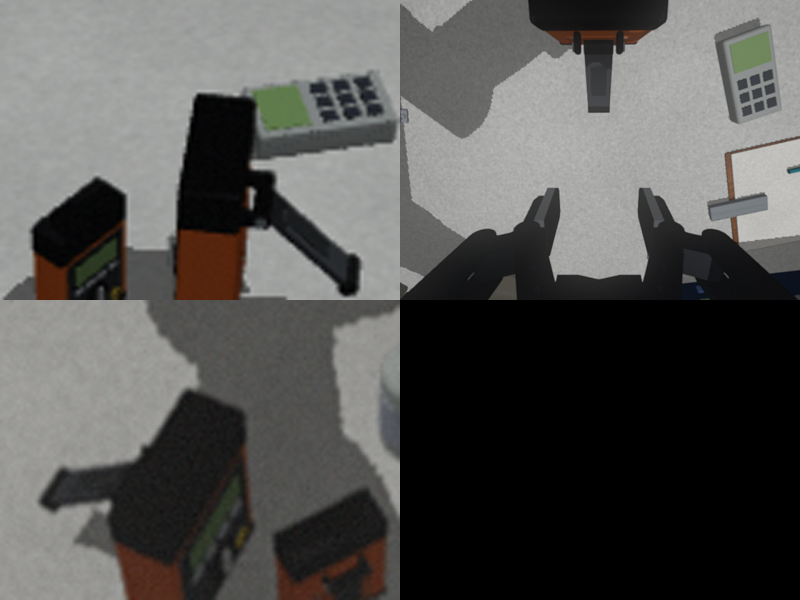

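```bash
python3 - <<'E'
from h import *
w=ld('w7');rem(0,[.557,-.197,.265],0)
print(at_z(w,283,66,.118),at_z(w,352,66,.118),at_z(w,317,176,.041),proj(w,[[.5195,-.222,.118],[.5195,-.172,.118],[.4481,-.197,.0466],[.5345,-.142,.17]]).round(0).tolist())
E
python3 -m crank '[0,0,0.131,0.0118,0,0.001,100, 0,0,0.131,0.0118,0,0.001,100, 0,0,0.131,0.0118,0,0.001,100, 0,0,0.131,0.0118,0,0.001,100, 0,0,0.131,0.0118,0,0.001,100, 0,0,0.131,0.0118,0,0.001,100, 0,0,0.131,0.0118,0,0.001,100, 0,0,0.131,0.0118,0,0.001,100, 0,0,0.131,0.0118,0,0.001,100, 0,0,0.131,0.0118,0,0.001,100, 0,0,0.131,0.0118,0,0.001,100, 0,0,0.131,0.0118,0,0.001,100, 0,0,0,0,0,0,100, 0,0,0,0,0,0,100]' 30
python3 - <<'E'
from h import *
w=snap('wrist','w8'); rem(0,[.557,-.197,.145],0)
print(proj(w,[[.5345,-.142,.17],[.5795,-.142,.17],[.5345,-.252,.17],[.5795,-.252,.17]]).round(0).tolist())
E
```

```text
q [-40.5  12.1  87.4   0.6  80.1  49.1] rot [-0.011  0.006  1.565] shift [ 0.142  -0.0004  0.013 ]
[ 0.52410527 -0.17515291  0.118     ] [ 0.52433345 -0.21899636  0.118     ] [ 0.44225526 -0.1970585   0.041     ] [[356.0, 74.0], [278.0, 74.0], [317.0, 170.0], [207.0, 31.0]]
time_s: 16.5
position: [0.5568, -0.1969, 0.2639]
tool_rot: [[1.0, 0.004, -0.004], [0.004, -1.0, 0.014], [-0.004, -0.014, -1.0]]
ft_force: [-0.4, -0.6, -1.1]
grip_width: 0.0855
q [-31.2  25.5  65.2   0.6  89.9 -31.4] rot [-0.014 -0.004 -0.004] shift [ 0.0003 -0.     -0.1193]
[[281.0, 159.0], [360.0, 160.0], [285.0, 329.0], [354.0, 329.0]]
```

View pics/w8.png

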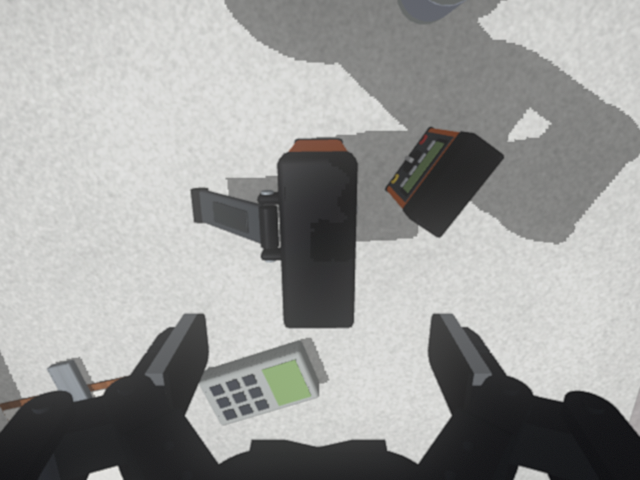

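Everything lines up. The tester's top corners in the wrist image, (279,153) to (354,327), match the prediction within about 6 px, and the stand is out on the left. I'll descend and grip the head.

```bash
python3 -m crank '[-0.014,-0.004,0,0,0,-0.03,85, 0,0,0,0,0,-0.03,85, 0,0,0,0,0,-0.03,85, 0,0,0,0,0,-0.02,85, 0,0,0,0,0,-0.007,85, 0,0,0,0,0,0,65, 0,0,0,0,0,0,60, 0,0,0,0,0,0,50, 0,0,0,0,0,0,0, 0,0,0,0,0,0,0, 0,0,0,0,0,0,0, 0,0,0,0,0,0,0, 0,0,0,0,0,0,0]' 30; python3 -c "
from h import *
rem(0,[.557,-.197,.147],0)"
```

```text
time_s: 17.85
position: [0.5574, -0.1973, 0.1498]
tool_rot: [[1.0, 0.007, 0.004], [0.007, -1.0, -0.002], [0.004, 0.002, -1.0]]
ft_force: [-2.3, -0.3, 6.4]
grip_width: 0.0445
q [-31.   30.5  76.3  -0.   73.  -31.3] rot [ 0.002  0.004 -0.007] shift [-0.0004  0.0003 -0.0028]
```

```bash
python3 -m crank '[0,-0.03,0,-0.0045,0,0.0006,0, 0,-0.03,0,-0.0044,0,0.0005,0, 0,-0.03,0,-0.0045,0,0.0003,0, 0,-0.03,0,-0.0045,0,0.0003,0, 0,-0.03,0,-0.0045,0,0,0, 0,-0.03,0,-0.0046,0,0,0, 0,-0.03,0,-0.0045,0,-0.0002,0, 0,-0.03,0,-0.0045,0,-0.0003,0, 0,-0.03,0,-0.0044,0,-0.0005,0, 0,-0.03,0,-0.0045,0,-0.0006,0, 0,-0.03,0,-0.0044,0,-0.0008,0, 0,-0.03,0,-0.0045,0,-0.0008,0, 0,0,0,0,0,0,0]' 30; python3 -m crank '[0,-0.02,0,-0.0029,0,-0.0007,0, 0,-0.02,0,-0.0029,0,-0.0007,0, 0,-0.02,0,-0.0029,0,-0.0007,0, 0,0,0,0,0,0,0, 0,0,0,0,0,0,0]'
python3 - <<'E'
from h import *
rem(24.06,[.5345-.0396,-.197,.1449],0)
w=snap('wrist','w9'); snap('side','d9');snap('scene','s9')
I=lambda f:cv2.imread('pics/'+f+'.png')
def c(i,x,y,w,h,s): return cv2.resize(i[y:y+h,x:x+w],(int(w*s),int(h*s)),interpolation=cv2.INTER_CUBIC)
L=np.hstack([c(I('d9'),270,130,100,125,4),c(I('s9'),220,235,100,125,4)])
cv2.imwrite('pics/c7.png',L)
E
```

```text
time_s: 19.15
position: [0.5033, -0.1976, 0.1479]
tool_rot: [[0.934, 0.005, 0.357], [0.006, -1.0, -0.003], [0.357, 0.005, -0.934]]
ft_force: [-1.6, -1.3, 4.3]
grip_width: 0.0447
time_s: 19.65
position: [0.4949, -0.1976, 0.1458]
tool_rot: [[0.912, 0.006, 0.411], [0.007, -1.0, -0.003], [0.411, 0.005, -0.912]]
ft_force: [-6.2, -1.3, 8.2]
grip_width: 0.0442
q [-41.9  19.3 101.7  23.6  42.9 -57.5] rot [ 0.005  0.003 -0.006] shift [-0.      0.0006 -0.0009]
```

View pics/c7.png

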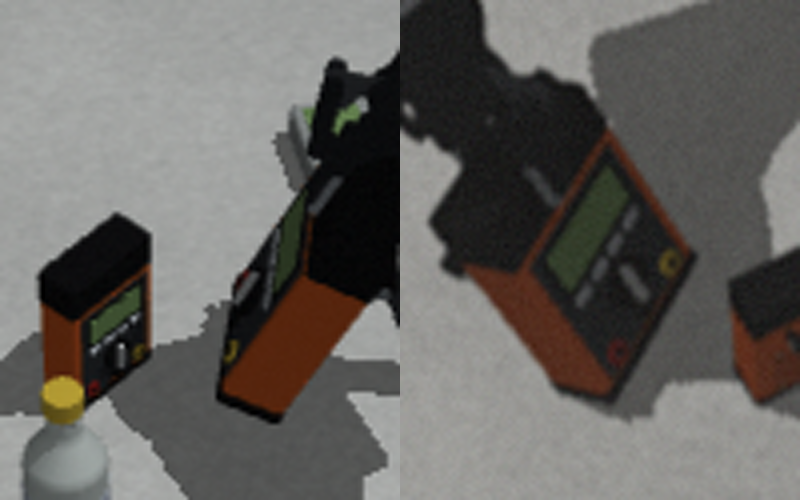

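```bash
python3 -m crank '[0,0,0,0,0,0,54, 0,0,0,0,0,0,56, 0,0,0,0,0,0,58, 0,0,0,0,0,0,58, 0,0,0,0,0,0,58]' 30
python3 - <<'E'
from h import *
snap('side','dA');snap('scene','sA');print(observe()['position'])
E
python3 -m crank '[0,0,0,0,0,0,50, 0,0,0,0,0,0,0, 0,0,0,0,0,0,0, 0,0,0,0,0,0,0, 0,0,0,0,0,0,0, 0,0,0,0,0,0,0, 0,0,0,0,0,0,0]' 30
python3 - <<'E'
from h import *
snap('side','dB');snap('scene','sB')
for n in'ds':
  for p,q in(('9','A'),('A','B')):
    x,y=[cv2.GaussianBlur(cv2.imread(f'pics/{n}{k}.png'),(5,5),0)[235:365,200:330] if n=='s' else cv2.GaussianBlur(cv2.imread(f'pics/{n}{k}.png'),(5,5),0)[165:240,310:370] for k in(p,q)]
    print(n,p,q,cv2.absdiff(x,y).max(),cv2.absdiff(x,y).mean().round(2),cv2.phaseCorrelate(np.float32(x[...,2]),np.float32(y[...,2])))
# model check of the leaning body: heel corners, foot, front-low corners
s=ld('sB');d=ld('dB');a=.42;h=np.array([.5345,0])
def M(x,y,z): u=x+.0225; return [h[0]+u*np.cos(a)-z*np.sin(a),-.197+y,u*np.sin(a)+z*np.cos(a)]
for nm,L in dict(frontlow_L=(.0225,.055,0),frontlow_R=(.0225,-.055,0),heel_L=(-.0225,.055,0),heel_R=(-.0225,-.055,0)).items(): print(nm,'scene',proj(s,M(*L)).round(1),'side',proj(d,M(*L)).round(1))
b=[cv2.resize(cv2.imread(f'pics/{f}.png')[y:y+120,x:x+100],(400,480),interpolation=cv2.INTER_CUBIC) for f,x,y in(('dB',290,130),('sB',225,240))]
cv2.imwrite('pics/c8.png',np.hstack(b))
E
```

```text
time_s: 20.3
position: [0.4948, -0.197, 0.1447]
tool_rot: [[0.912, 0.006, 0.41], [0.007, -1.0, -0.001], [0.41, 0.004, -0.912]]
ft_force: [0.3, -0.0, -0.7]
grip_width: 0.0495
[ 0.49481554 -0.19697941  0.14472017]
time_s: 21.1
position: [0.4949, -0.1971, 0.1449]
tool_rot: [[0.912, 0.006, 0.41], [0.007, -1.0, -0.001], [0.41, 0.004, -0.912]]
ft_force: [1.0, 0.7, 4.0]
grip_width: 0.0447
d 9 A 26 0.78 ((-0.011306339248797315, 0.40074652969167346), 0.9783378465440539)
d A B 27 0.63 ((0.07898624398479015, 0.5447497256728226), 0.981196261299981)
s 9 A 24 0.84 ((0.45655267461906135, 0.5607939700345952), 0.9800431467901368)
s A B 24 0.68 ((0.4872848462205752, 0.5044216142117506), 0.9828178511463893)
frontlow_L scene [[294.5 299. ]] side [[322.9 229. ]]
frontlow_R scene [[272.7 335.8]] side [[328.2 199.5]]
heel_L scene [[280.3 296. ]] side [[338.3 235.5]]
heel_R scene [[258.4 332.1]] side [[342.9 205.9]]
```

```bash
python3 -c "
from h import *
o=observe();print(o['ft_force'],o['grip_width'],abs(o['qvel']).max());print(close_job())"
```

```text
[0.4725288  0.97089165 3.69626474] 0.04484811768218704 0.11750906881986957
the job is handed in; nothing more can be done
None
```

I did all three steps and handed the job in at about 21 s of the 64 s allowed. No verdict is reported on hand-in.

- **Isolator:** I turned the larger outlet's red handle about 91° to the off stop. A picture afterwards showed it lying along the outlet's y.
- **Kickstand:** I swung it past its over-centre point, and the spring took it to its stop. The side, scene and wrist views all showed it fully out.
- **Tester:** I leaned it back 0.42 rad about its heel and opened the fingers briefly so it could settle; it did not move visibly. I then gripped the dark head again.

Last checks:
- **Grip:** set to 30 N, with the fingers 44.8 mm apart on the 45 mm head.
- **Lean:** the tool is tilted 0.42 rad. Before the final re-grip, the tester's lower corners were within about 2 px of where the model puts them with the heel on the bench.
- **Bearing on the bench:** the tool is pushed up by 3.7 N, so the tester's weight is on the bench. The stand's foot was hidden by the gripper, so its contact is inferred from the tilt and that force.
- **Other things on the bench:** nothing touched them that I could see, but I did not measure their final positions.

Two things did not go as planned:
- **Wrist limit:** my first approach to the kickstand ran the last joint to its limit, so I backed off and used the half-turned grasp.
- **Last picture:** it was refused because the viewer's limit was reached. The state after the final re-grip rests on an image-difference check and the force reading.

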